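Send the kit tray to the next bench

TASK

Pull the steel ring mandrel out of the wooden tool block and stand it, tip down, in the steel pot of the kit tray. Then slide the tray across the gap onto the neighbour's bench without lifting it and without letting it tip or sag into the gap, and leave it wholly on that bench, clear of the gap and roughly square to its edge, with its kit still in it. Leave all the other tools where they are.

Things in the scene. Friction and masses are not known exactly. Their poses are not given: they have to be found in the camera images.
- tray: Open kit tray of brown wood, 240 mm along x, 200 mm along y; walls 9 mm thick, rim 50 mm high, floor 9 mm thick, a 37 mm high divider along x through the middle. Origin under its centre, z up; +y end leads (faces the gap), -y is the tail. Ends rounded below. Loaded with its loose kit and the mandrel it weighs about 1 kg, centre of mass only 70 to 80 mm behind the leading edge.
- tray_lead_near (a point): Lower corner of the tray's leading (+y) end, on the robot's side (tray x -120, y +100, z 0 mm).
- tray_lead_far (a point): Lower corner of the leading end, away from the robot (tray x +120, y +100, z 0 mm).
- tray_tail_near (a point): Lower corner of the tail (-y) end, on the robot's side (tray x -120, y -100, z 0 mm). Between the two tail corners stands the tail wall (9 mm thick, rim 50 mm high); its middle can be gripped from above: inside, the tail compartment is empty for 50 mm to either side of the middle.
- tray_tail_far (a point): Lower corner of the tail end, away from the robot (tray x +120, y -100, z 0 mm).
- pot_floor (a point): Centre of the inner floor of the steel tool pot fixed in the tray's leading compartment (tray x +85, y +65, z +12 mm), axes as the tray. The pot is 41 mm across outside, 36 mm inside; its rim is 77 mm above this point, 89 mm above the tray's underside.
- mandrel: Steel ring mandrel 190 mm long, the only tool in the block that is steel all over: a tapered rod, 7 mm across at the tip, 16 mm at 128 mm, then a ridged round grip 19 mm across to the top. Origin at the tip's end, z along it towards the grip. It stands loosely, tip down, in one of the tool block's holes, may lean a few degrees and pulls straight up. About 0.14 kg.
- mandrel_grip (a point): On the axis in the middle of the ridged grip, 160 mm above the tip.
- tool_block: Fixed wooden block 190 mm along x, 62 mm along y, 58 mm high; origin under its centre. Three holes 13 mm across and 46 mm deep in a row along x, at x -60, 0 and +60 mm; the mandrel and two files (tops at most 176 mm above the bench) stand in them in any order, so grip across the row (along the block's y).
- bench_edge (a point): On the edge of the bench that carries the robot, block and tray: top surface (z = 0), the edge runs along the point's x; the bench lies on its -y side, the gap on its +y side. The gap is wider than the distance from the loaded tray's centre of mass to its leading edge: with nothing keeping its tail down it tips in, so keep the tail down (2 to 4 N) until its leading end rests on the other bench.
- bench2: The neighbour's bench, a fixed pine table. Origin on its top at the edge facing the gap; that edge runs along x (over 400 mm either way), the top lies at y > 0. It is level with the first bench or up to 2 mm lower, turned up to 2 degrees; the gap, 90 to 102 mm wide at the origin, is open to the floor. The top is clear at x -170 to +200 mm as far as y +290 mm.
- bench_block: Small steel block 50 x 45 x 18 mm in the tray's leading compartment; origin under its centre. Part of the kit.
- ring_clamp: Wooden ring clamp 130 x 22 x 22 mm with a brass band, in the tray's leading compartment; origin under its centre. Part of the kit.
- wax_tin: Round aluminium tin, 48 mm across, 18 mm high, in the tail compartment (tray x -80 mm); origin under its centre. Part of the kit.
- stone_jar: Small glass jar, 34 mm across, 42 mm high, in the tail compartment (tray x +83 mm); origin under its centre. Part of the kit.
- half_round_file: File with a bulbous pale wooden handle, 163 mm long, standing in the tool block; origin at its tip. Leave it.
- square_file: File with a slim dark wooden handle, 156 mm long, standing in the tool block; origin at its tip. Leave it.
- marker: Black marker pen 131 mm long lying beyond the tray; origin under its middle. Leave it.
- dividers: Steel dividers 160 mm long lying on the drawing sheet beyond the tray; origin under the hinge. Leave them.
- saw_frame: Jeweller's saw frame 270 mm long with a wooden handle, lying to the right of the tool block, handle away from the robot; origin on the bench at the blade line. Leave it.
- doming_cube: Brass doming cube 50 mm, on the near part of the neighbour's bench; origin under its centre. Leave it.
- chasing_hammer: Small hammer, 210 mm long, lying on the neighbour's bench; origin under the middle of the handle. Leave it.

How it is judged:
On the way:
1. the mandrel stands in the tray's pot, let go, with the tray still wholly on the first bench (horizontal distance between mandrel and pot_floor below 0.022 m and z of mandrel in the frame of pot_floor below 0.02 m and angle between mandrel's own z axis and vertical below 0.6 rad and contact force between the fingers and mandrel below 0.05 N and y of each of tray_lead_near, tray_lead_far in the frame of bench_edge below 0.005 m), for 0.2 s.
At the end, for the whole second after the job is handed in: The tray rests on the neighbour's bench, all four corners at least 2 mm past its edge, flat (0.03 rad), square within 0.2 rad; the mandrel stands in its pot (tip within 22 mm of the axis, 20 mm of the floor, lean under 0.6 rad); the four kit pieces are in the tray (y of each of tray_lead_near, tray_lead_far, tray_tail_near, tray_tail_far in the frame of bench2 above 0.002 m and z of tray in the frame of bench2 between -0.004 and 0.004 m and angle between tray's own z axis and vertical below 0.03 rad and angle between the y axis of tray and the y axis of bench2, either way round below 0.2 rad and linear speed of tray below 0.02 m/s and linear speed of mandrel below 0.05 m/s and horizontal distance between mandrel and pot_floor below 0.022 m and z of mandrel in the frame of pot_floor below 0.02 m and angle between mandrel's own z axis and vertical below 0.6 rad and x of bench_block in the frame of tray between -0.12 and 0.12 m and y of bench_block in the frame of tray between -0.1 and 0.1 m and z of each of bench_block, ring_clamp, wax_tin, stone_jar in the frame of tray below 0.045 m and x of ring_clamp in the frame of tray between -0.12 and 0.12 m and y of ring_clamp in the frame of tray between -0.1 and 0.1 m and x of wax_tin in the frame of tray between -0.12 and 0.12 m and y of wax_tin in the frame of tray between -0.1 and 0.1 m and x of stone_jar in the frame of tray between -0.12 and 0.12 m and y of stone_jar in the frame of tray between -0.1 and 0.1 m); the robot touches nothing.
It fails at once if a leading corner of the tray sags more than 8 mm below the bench top (height (world z) of any of tray_lead_near, tray_lead_far below -0.008 m).
It fails at once if a tail corner of the tray sags more than 8 mm below the bench top (height (world z) of any of tray_tail_near, tray_tail_far below -0.008 m).
It fails at once if the tray is lifted (its middle more than 15 mm off the bench) or tipped by more than 0.1 rad (height (world z) of tray above 0.015 m or angle between tray's own z axis and vertical above 0.1 rad).
It fails at once if another tool is moved by more than 30 mm (distance of any of half_round_file, square_file, marker, dividers, saw_frame, doming_cube, chasing_hammer from where it was at the start of the episode above 0.03 m).
It also fails if it takes over 69 s, if anything falls off the work surface, if the arm or the gripper's body presses on something with over 40 N, if the wrist force passes 120 N, or if a joint passes its speed limit or range.

ROBOT

A 7-joint arm with a two-finger parallel gripper is mounted at the origin on the work surface. World frame = base frame: x ahead of the robot, y to its left, z up, the work surface at z = 0. Lengths are in m, angles in rad, forces in N, time in s.
With the tool pointing down it reaches from about 0.4 to 0.85 m from the base axis. Payload 10.4 kg.
Tool frame: the origin (TCP) lies on the centre line of the jaws, within the pads' length; the fingertips stand 17 mm ahead of it and the grasp point (between the pads) lies 2 mm behind it; z points along the fingers, y is the line along which they close (so a half turn about z gives the same grasp; the last joint's range is limited). The gripper opens to 85 mm and grips with 20 to 120 N. Pads are 22 mm wide; open, the fingers measure 114 mm over their backs; the gripper's body (76 mm by 85 mm) begins 54 mm behind the grasp point. The pads swing forward as they close: fully open they stand 13 mm farther back than shut.
Start: joints at [-1.192, 0.332, -0.065, 1.46, 0.022, 1.35, -0.088], TCP at [0.244, 0.575, 0.248] pointing down, gripper open.
Joint ranges: [-2.6, 2.6], [-0.5, 2.12], [-1.47, 1.34], [0.16, 2.42], [-1.27, 4.41], [0.06, 2.06], [-2.6, 2.6]. Speed limits (rad/s): [2.22, 2.22, 2.79, 2.79, 3.14, 3.14, 3.14].

INTERFACE

Orientations are given as a unit quaternion [x, y, z, w].
In Python, from workcell import get_obs, optics, job gives the robot as it stands. The module is installed in compiled form; this text tells all that it offers.
- The arm moves only by the tool send_rows, never from a script. Its argument "plan" is a list that holds one entry, the list of rows, each a list of 7 numbers: the turn, a rotation vector about the tool's x, y, z in units of 1.5 rad (1.0 is 1.5 rad), then the shift along the tool's x, y, z in units of 20 cm (1.0 is 20 cm), then the opening, from 0 (shut) to 1 (fully open). A call has 1 to 20 rows; each row shifts and turns the commanded pose from where the row before left it, along the tool's axes as they then stand; what a row does not reach is not made up. A row lasts 1/12 s, in which the tool goes at most 41.7 mm and 7.16 degrees, less where a joint would pass 70% of its speed; a pose out of reach is approached as far as the arm can. A call with a number of a shift or a turn outside -1 to 1 is refused whole. A call with a gripper value outside its range is refused whole. The fingers move at their own pace and stop on an object; "squeeze" is the grip in N (left out, the last holds). Time passes only in rows, so rows that do not move let the fingers close. It gives the time, the measured TCP pose, the force, the opening and the grip force at its end, in the units of the state.
- get_obs(): the state, without advancing time (a new reading comes with each control period).
- optics.camera(name): name is "side" or "top"; returns the picture (384x512x3 uint8, red, green, blue); there is no depth.
- optics.get_calibration(name): a dict with "intrinsics" (3x3 intrinsics, pixels), "distortion" ([k1, k2, p1, p2, k3] as OpenCV has them; the pictures are not rectified), "world_from_camera" (4x4, takes a point from camera to world coordinates). Camera axes: x right, y up, looking along -z (the intrinsics and any distortion apply to the point x, -y, -z); pixel columns grow to the right and rows downward; lengths in m; the calibration is good to about 2 mm. A picture is of the moment at which its call begins. get_calibration takes no time and is no camera call.
- job.hand_in(): hands the job in; it is judged then, once.
The state is a dict: "clock": time; "joint_pos": joint angles; "joint_velocities": joint speeds; "tau": joint torques, N m; "position": TCP position; "ee_rot": TCP orientation; "ft_force": force on the tool from outside, world axes, zero at the start; "torque": the same for the moment, N m; "grip_width": opening from 0.0 (shut) to 1.0 (fully open); "grasp_force": force on a finger pad.
Only numpy, scipy, OpenCV 4.12 (cv2) and the standard library are available. Lean on these libraries where they do the work, as an engineer would, in place of code of your own. Each camera call takes 0.05 s, during which the arm holds its last target. There are 200 camera calls.

## Working session

There is one attempt and no reset: what is moved stays moved. The work goes in short steps, Python scripts to look and compute and a tool call to move; the robot and the scene stay as the last step left them, time stands still between calls to the robot, and variables do not carry over. Pictures are saved under pics/ and viewed, at most 10 in all, crops included, and the job is handed in when it is done.

Besides the shell and the picture viewer there is one more tool, called as name(argument=value, ...) on one line, values as JSON. send_rows: Moves the arm, as the interface text tells. Its arguments: {"type":"object","properties":{"plan":{"type":"array"},"squeeze":{"type":"number"}},"required":["plan"]}

```bash
mkdir -p pics; cat > h.py <<'E'
import numpy as np, cv2
from workcell import get_obs, optics, job
from scipy.spatial.transform import Rotation as R
def cal(n):
    c=optics.get_calibration(n); return np.array(c["intrinsics"],float),np.array(c["distortion"],float),np.array(c["world_from_camera"],float)
def ray(n,uv):
    K,D,T=cal(n); p=cv2.undistortPoints(np.array(uv,float).reshape(-1,1,2),K,D).reshape(-1,2)
    d=np.c_[p[:,0],-p[:,1],-np.ones(len(p))]@T[:3,:3].T
    return T[:3,3],d
def plane(n,uv,z):
    o,d=ray(n,uv); return o+d*((z-o[2])/d[:,2])[:,None]
def proj(n,P):
    K,D,T=cal(n); P=np.array(P,float).reshape(-1,3); c=(P-T[:3,3])@T[:3,:3]; c=c*[1,-1,-1]
    return cv2.projectPoints(c,np.zeros(3),np.zeros(3),K,D)[0].reshape(-1,2)
def snap(n,f):
    im=optics.camera(n); cv2.imwrite("pics/"+f,im[:,:,::-1]); return im
E
python3 - <<'E'
from h import *
for n in("top","side"):
    im=snap(n,n+"0.png"); print(cal(n)[2].round(3).tolist())
    cv2.imwrite("pics/%s0b.png"%n,cv2.resize(im[:,:,::-1],(800,600),interpolation=cv2.INTER_CUBIC))
print(get_obs())
E
```

```text
[[-0.004, 0.998, -0.065, 0.441], [-1.0, -0.002, 0.023, 0.055], [0.023, 0.065, 0.998, 1.399], [0.0, 0.0, 0.0, 1.0]]
[[0.965, 0.125, -0.232, 0.245], [-0.263, 0.489, -0.832, -0.972], [0.009, 0.864, 0.504, 0.748], [0.0, 0.0, 0.0, 1.0]]
{'clock': 0.1, 'joint_pos': array([-1.19156766,  0.33280555, -0.064698  ,  1.46086635,  0.02155787,
        1.34992958, -0.08850177]), 'joint_velocities': array([-0.00153397, -0.00133362, -0.0005081 , -0.00212946,  0.0002631 ,
        0.00042237, -0.00056792]), 'tau': array([ 1.36638773e-03, -6.26746416e+01,  4.92427906e-02, -3.92428172e+01,
        1.63698482e-02,  7.02844191e-03,  3.30821467e-05]), 'position': array([0.24430173, 0.57491747, 0.24759312]), 'ee_rot': array([ 1.99562135e-01,  9.79884953e-01, -6.46635942e-04, -1.21053826e-04]), 'ft_force': array([-0.04093838, -0.08152097, -0.61045969]), 'torque': array([-0.00954832,  0.01126849, -0.01159107]), 'grasp_force': 0.0, 'grip_width': 0.9992715787401221}
```

View pics/top0b.png

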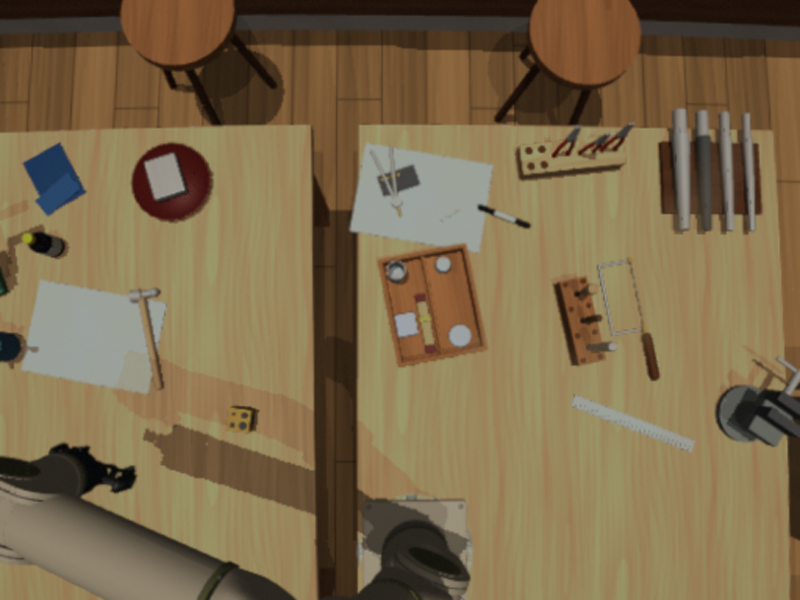

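View pics/side0b.png

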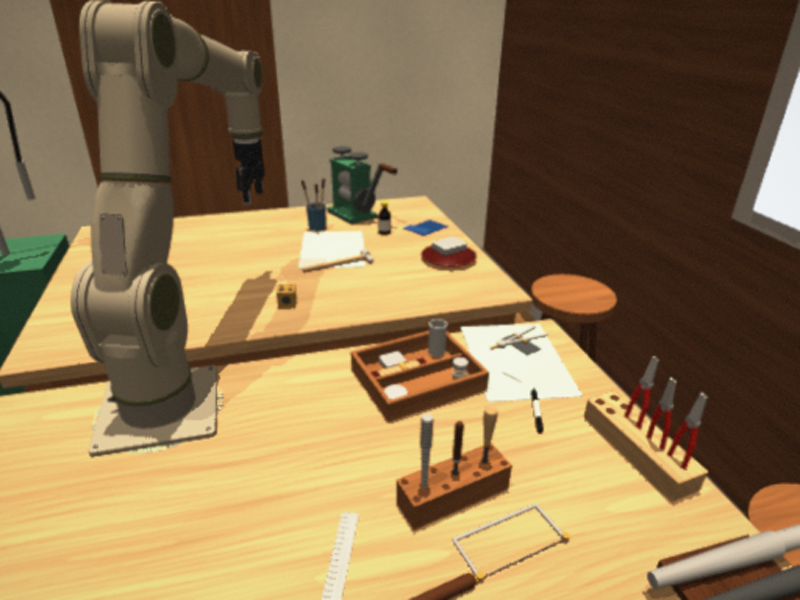

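The top view shows the tray at 800-px (378–485, 245–365) with the pot at (396,270). The block is at (580,320), and the mandrel is the bright steel rod in the hole nearest the robot, with its top at about (613,346). The side view shows the mandrel top at (426,420). I'll measure these next.

```bash
cat > m.py <<'E'
from h import *
def brown(im,box):
    h=cv2.cvtColor(im,cv2.COLOR_RGB2HSV); m=((h[...,0]<14)&(h[...,1]>125)&(h[...,2]>40)).astype(np.uint8)
    k=np.zeros_like(m); x0,y0,x1,y1=box; k[y0:y1,x0:x1]=m[y0:y1,x0:x1]
    k=cv2.morphologyEx(k,cv2.MORPH_CLOSE,np.ones((5,5)))
    return max(cv2.findContours(k,0,2)[0],key=cv2.contourArea)
E
python3 - <<'E'
from m import *
im=cv2.imread("pics/top0.png")[:,:,::-1].copy(); sd=cv2.imread("pics/side0.png")[:,:,::-1].copy()
for nm,box,z in(("tray",(232,150,320,242),.05),("block",(345,168,400,242),.058)):
    c=brown(im,box); P=plane("top",c.reshape(-1,2),z)[:,:2]
    r=cv2.minAreaRect((P*1000).astype(np.float32)); print(nm,r, cv2.boxPoints(r).round(0).tolist())
# bench edges: along rows in top
g=cv2.cvtColor(im,cv2.COLOR_RGB2GRAY).astype(float)
for v in range(90,330,30):
    row=cv2.GaussianBlur(g,(3,3),0)[v]; d=np.diff(row); a=185+np.argmin(d[185:215]); b=212+np.argmax(d[212:240]); 
    print(v,a,b,plane("top",[[a+.5,v],[b+.5,v]],0)[:,:2].round(4).tolist())
a=cv2.resize(im[160:250,225:405],(800,400),interpolation=cv2.INTER_CUBIC); 
cv2.imwrite("pics/c1.png",a[:,:,::-1])
b=cv2.resize(sd[250:350,220:350],(780,600),interpolation=cv2.INTER_CUBIC); cv2.imwrite("pics/c2.png",b[:,:,::-1])
E
```

```text
tray ((547.6119995117188, -37.507713317871094), (236.25982666015625, 194.19358825683594), 10.69064712524414) [[414.0, 36.0], [450.0, -155.0], [682.0, -111.0], [646.0, 80.0]]
block ((519.7814331054688, -363.4750061035156), (164.50222778320312, 79.73371124267578), 12.016486167907715) [[431.0, -342.0], [448.0, -420.0], [609.0, -385.0], [592.0, -307.0]]
90 198 229 [[0.9315, 0.2373], [0.9315, 0.1253]]
120 199 228 [[0.8207, 0.2326], [0.8206, 0.1286]]
150 199 228 [[0.7116, 0.2317], [0.7115, 0.1283]]
180 199 228 [[0.6039, 0.2309], [0.6037, 0.1281]]
210 200 228 [[0.4975, 0.2267], [0.4972, 0.128]]
240 200 228 [[0.392, 0.2262], [0.3917, 0.1279]]
270 200 228 [[0.2873, 0.2259], [0.2869, 0.1279]]
300 201 228 [[0.1832, 0.2222], [0.1827, 0.128]]
```

View pics/c1.png

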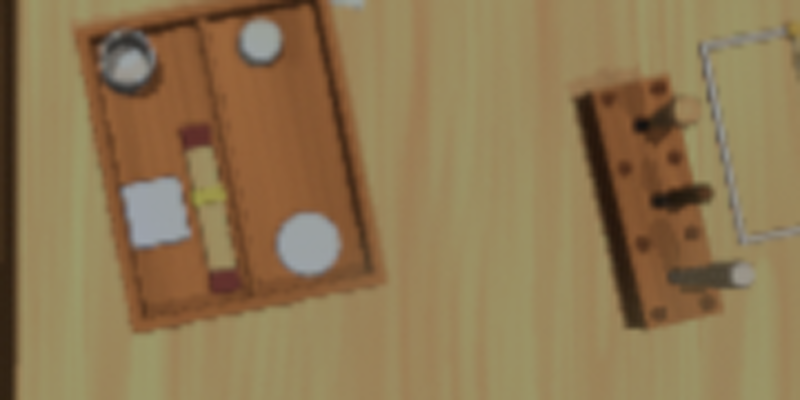

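View pics/c2.png

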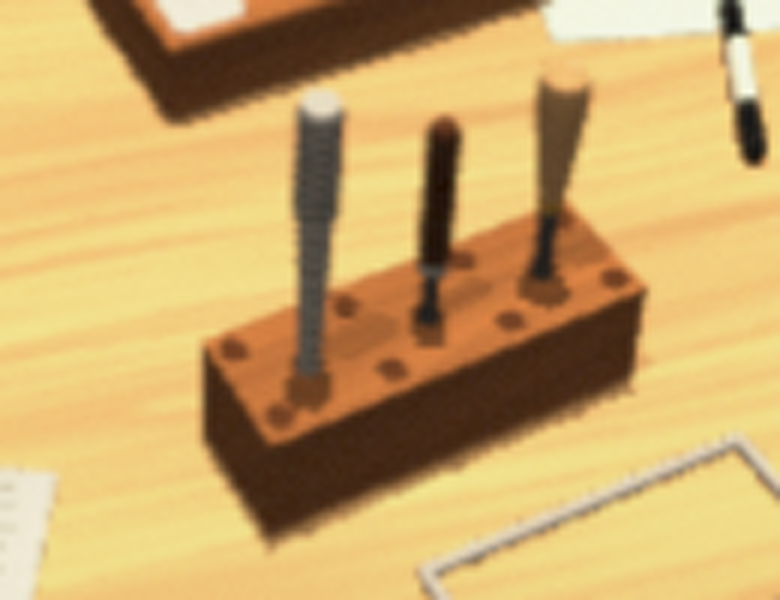

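c1 shows the mandrel top at (742,273) and its base at (672,276), with block top corners at (590,95), (668,78), (720,312) and (640,328). The pot rim centre is at (127,62). c2 shows the mandrel top at (322,103) and its entry to the block at (307,375).

```bash
python3 - <<'E'
from h import *
s=800/180
c1=lambda L:[((u+.5)/s-.5+225,(v+.5)*90/400-.5+160) for u,v in L]
c2=lambda L:[((u+.5)/6-.5+220,(v+.5)/6-.5+250) for u,v in L]
def tri(a,b):
    o1,d1=ray("top",c1([a]));o2,d2=ray("side",c2([b]));d1=d1[0]/np.linalg.norm(d1);d2=d2[0]/np.linalg.norm(d2)
    A=np.c_[d1,-d2];t=np.linalg.lstsq(A,o2-o1,rcond=None)[0];p,q=o1+d1*t[0],o2+d2*t[1];return ((p+q)/2).round(4),np.linalg.norm(p-q).round(4)
print("top",tri((742,273),(322,103)),"base",tri((672,276),(307,375)))
print("top@.202",plane("top",c1([(742,273)]),.202).round(4),plane("side",c2([(322,103)]),.202).round(4))
print("entry@.058",plane("top",c1([(672,276)]),.058).round(4),plane("side",c2([(307,375)]),.058).round(4))
print("blk top",plane("top",c1([(590,95),(668,78),(720,312),(640,328)]),.058)[:,:2].round(3).tolist())
print("blk side",plane("side",c2([(203,345),(275,445),(645,290)]),.058)[:,:2].round(3).tolist())
print("pot",plane("top",c1([(127,62)]),.089).round(4))
th=np.radians(10.7);Rz=np.array([[np.cos(th),-np.sin(th)],[np.sin(th),np.cos(th)]])
print("pot pred",np.array([.5476,-.0375])+Rz@[.085,.065])
print("tray side corner tail near @.05",plane("top",c1([(383,282),(75,25),(135,332)]),.05).round(4).tolist(), np.array([.5476,-.0375])+Rz@[-.12,-.1])
E
```

```text
top (array([ 0.4543, -0.3817,  0.2002]), np.float64(0.0014)) base (array([ 0.4537, -0.3815,  0.048 ]), np.float64(0.001))
top@.202 [[ 0.4537 -0.3808  0.202 ]] [[ 0.4543 -0.3837  0.202 ]]
entry@.058 [[ 0.4531 -0.3782  0.058 ]] [[ 0.4512 -0.39    0.058 ]]
blk top [[0.593, -0.317], [0.607, -0.379], [0.425, -0.415], [0.413, -0.352]]
blk side [[0.413, -0.363], [0.428, -0.422], [0.61, -0.383]]
pot [[0.6149 0.0413 0.089 ]]
pot pred [0.61905376 0.04215149]
tray side corner tail near @.05 [[0.4497, -0.1553, 0.05], [0.6488, 0.081, 0.05], [0.4124, 0.0355, 0.05]] [ 0.44825313 -0.15804127]
```

send_rows(plan=[[[0, 0, 0, -0.14, -0.085, -0.03, 1], [0, 0, 0, -0.14, -0.085, -0.03, 1], [0, 0, 0, -0.14, -0.085, -0.03, 1], [0, 0, 0, -0.14, -0.085, -0.03, 1], [0, 0, 0, -0.14, -0.085, -0.03, 1], [0, 0, 0, -0.14, -0.085, -0.03, 1], [0, 0, 0, -0.14, -0.085, -0.03, 1], [0, 0, 0, -0.14, -0.085, -0.03, 1], [0, 0, 0, -0.14, -0.085, -0.03, 1], [0, 0, 0, -0.14, -0.085, -0.03, 1], [0, 0, 0, -0.14, -0.085, -0.03, 1], [0, 0, 0, -0.14, -0.085, -0.03, 1], [0, 0, 0, -0.14, -0.085, -0.03, 1], [0, 0, 0, -0.14, -0.085, -0.03, 1], [0, 0, 0, -0.14, -0.085, -0.03, 1], [0, 0, 0, -0.14, -0.085, -0.03, 1]]])

```text
clock: 1.43
position: [0.5509, 0.1482, 0.3444]
ee_rot: [0.199, 0.98, -0.0, -0.0]
ft_force: [0.4, 0.3, 0.0]
grip_width: 1.002
grasp_force: 0.0
```

send_rows(plan=[[[0, 0, 0, -0.033, -0.146, 0, 1], [0, 0, 0, -0.033, -0.146, 0, 1], [0, 0, 0, -0.033, -0.146, 0, 1], [0, 0, 0, -0.033, -0.146, 0, 1], [0, 0, 0, -0.033, -0.146, 0, 1], [0, 0, 0, -0.033, -0.146, 0, 1], [0, 0, 0, -0.033, -0.146, 0, 1], [0, 0, 0, -0.033, -0.146, 0, 1], [0, 0, 0, -0.033, -0.146, 0, 1], [0, 0, 0, -0.033, -0.146, 0, 1], [0, 0, 0, -0.033, -0.146, 0, 1], [0, 0, 0, -0.033, -0.146, 0, 1], [0, 0, 0, -0.033, -0.146, 0, 1], [0, 0, 0, -0.033, -0.146, 0, 1], [0, 0, 0, -0.033, -0.146, 0, 1], [0, 0, 0, -0.033, -0.146, 0, 1], [0, 0, 0, -0.033, -0.146, 0, 1], [0, 0, 0, -0.033, -0.146, 0, 1]]])

```text
clock: 2.93
position: [0.4537, -0.3817, 0.344]
ee_rot: [0.199, 0.98, 0.0, -0.0]
ft_force: [1.3, 0.3, 0.5]
grip_width: 0.999
grasp_force: 0.0
```

send_rows(plan=[[[0, 0, 0.08, 0, 0, 0, 1], [0, 0, 0.08, 0, 0, 0, 1], [0, 0, 0.08, 0, 0, 0, 1], [0, 0, 0.08, 0, 0, 0, 1], [0, 0, 0.08, 0, 0, 0, 1], [0, 0, 0.08, 0, 0, 0, 1], [0, 0, 0.08, 0, 0, 0, 1], [0, 0, 0.08, 0, 0, 0, 1], [0, 0, 0.08, 0, 0, 0, 1], [0, 0, 0.08, 0, 0, 0, 1], [0, 0, 0.08, 0, 0, 0, 1], [0, 0, 0.08, 0, 0, 0, 1], [0, 0, 0.08, 0, 0, 0, 1], [0, 0, 0.08, 0, 0, 0, 1], [0, 0, 0.08, 0, 0, 0, 1], [0, 0, 0.08, 0, 0, 0, 1], [0, 0, 0.08, 0, 0, 0, 1], [0, 0, 0.08, 0, 0, 0, 1], [0, 0, 0.08, 0, 0, 0, 1], [0, 0, 0.08, 0, 0, 0, 1]]])

```text
clock: 4.6
position: [0.4541, -0.3803, 0.344]
ee_rot: [0.986, 0.166, -0.0, -0.0]
ft_force: [1.0, -0.2, -0.7]
grip_width: 1.004
grasp_force: 0.0
```

```bash
cat >> h.py <<'E'
def go(P,yd=None):
    """units to shift (tool axes) to reach P; tool-z turn units so tool y has angle yd (deg)"""
    o=get_obs(); r=R.from_quat(o["ee_rot"]); M=r.as_matrix(); a=np.degrees(np.arctan2(M[1,1],M[0,1]))
    print("t",round(o["clock"],2),"pos",o["position"].round(4),"yang",a.round(2),"zax",M[:,2].round(4),"q",o["joint_pos"].round(2),"F",o["ft_force"].round(1),"w",round(o["grip_width"],3),"g",round(float(o["grasp_force"]),1))
    if P is not None: print("shift units",(M.T@(np.array(P)-o["position"])/.2).round(4))
    if yd is not None: print("turn units",round(np.radians((a-yd+180)%360-180)/1.5,4))
E
python3 -c "
from h import *
go([.4537,-.3817,.168],-79)"
```

```text
t 4.6 pos [ 0.4541 -0.3803  0.344 ] yang -70.86 zax [-4.e-04  5.e-04 -1.e+00] q [-0.25  0.39  1.18  1.44 -0.36  1.55 -0.33] F [ 1.  -0.2 -0.7] w 1.004 g 0.0
shift units [-0.0041  0.0065  0.8799]
turn units 0.0947
```

send_rows(plan=[[[0, 0, 0.05, 0, 0, 0, 1], [0, 0, 0.045, 0, 0, 0, 1], [0, 0, 0, 0, 0, 0.1, 1], [0, 0, 0, 0, 0, 0.1, 1], [0, 0, 0, 0, 0, 0.1, 1], [0, 0, 0, 0, 0, 0.1, 1], [0, 0, 0, 0, 0, 0.1, 1], [0, 0, 0, 0, 0, 0.1, 1], [0, 0, 0, 0, 0, 0.1, 1], [0, 0, 0, 0, 0, 0.1, 1], [0, 0, 0, 0, 0, 0.08, 1], [0, 0, 0, 0, 0, 0, 1]]])

```text
clock: 5.6
position: [0.4531, -0.379, 0.1651]
ee_rot: [0.995, 0.099, -0.002, -0.002]
ft_force: [-0.0, 0.3, -0.3]
grip_width: 1.002
grasp_force: 0.0
```

```bash
python3 - <<'E'
from h import *
go([.4537,-.3817,.168],-79)
a=snap("side","s1.png")[220:350,200:370]; b=snap("top","t1.png")[190:250,330:420]
cv2.imwrite("pics/c3.png",np.hstack([cv2.resize(a,(500,382),interpolation=2),cv2.copyMakeBorder(cv2.resize(b,(300,200),interpolation=2),0,182,0,0,0)])[:,:,::-1])
E
```

```text
t 5.6 pos [ 0.4531 -0.379   0.1651] yang -78.68 zax [-0.004   0.0028 -1.    ] q [-0.21  0.53  1.1   1.7  -0.49  1.23 -0.36] F [-0.   0.3 -0.3] w 1.002 g 0.0
shift units [ 0.0004  0.0137 -0.0147]
turn units 0.0037
```

View pics/c3.png

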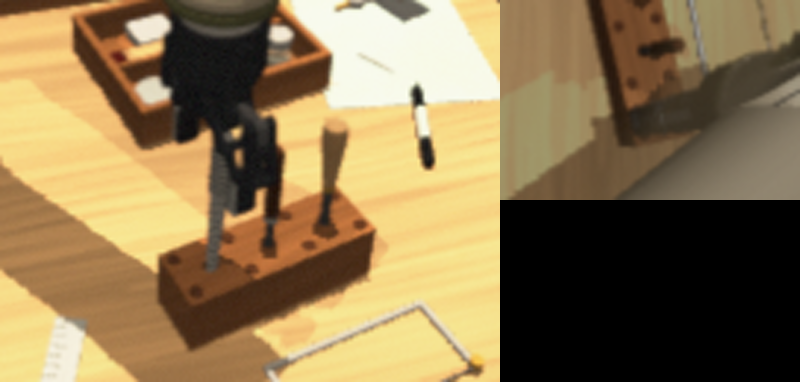

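The side crop shows the mandrel standing between the open fingers, with the rod at crop (213,230) and the files clear. I'll close on it.

send_rows(plan=[[[0, 0, 0, 0, 0.013, -0.015, 1], [0, 0, 0, 0, 0, 0, 0], [0, 0, 0, 0, 0, 0, 0], [0, 0, 0, 0, 0, 0, 0], [0, 0, 0, 0, 0, 0, 0], [0, 0, 0, 0, 0, 0, 0], [0, 0, 0, 0, 0, 0, 0], [0, 0, 0, 0, 0, 0, 0], [0, 0, 0, 0, 0, 0, 0], [0, 0, 0, 0, 0, 0, 0], [0, 0, 0, 0, 0, 0, 0]]], squeeze=50)

```text
clock: 6.62
position: [0.4547, -0.3831, 0.1714]
ee_rot: [0.995, 0.098, 0.0, -0.0]
ft_force: [0.2, 0.8, 2.8]
grip_width: 0.206
grasp_force: 48.7
```

send_rows(plan=[[[0, 0, 0, 0, 0, -0.05, 0], [0, 0, 0, 0, 0, -0.05, 0], [0, 0, 0, 0, 0, -0.05, 0], [0, 0, 0, 0, 0, -0.07, 0], [0, 0, 0, 0, 0, -0.07, 0], [0, 0, 0, 0, 0, -0.07, 0], [0, 0, 0, 0, 0, -0.08, 0], [0, 0, 0, 0, 0, -0.08, 0], [0, 0, 0, 0, 0, -0.08, 0], [0, 0, 0, 0, 0, -0.08, 0], [0, 0, 0, 0, 0, 0, 0]]])

```text
clock: 7.53
position: [0.4551, -0.3842, 0.3113]
ee_rot: [0.995, 0.098, 0.002, 0.002]
ft_force: [0.4, 0.2, -1.0]
grip_width: 0.211
grasp_force: 48.9
```

```bash
python3 -c "
from h import *
go([.617,.0415,.304],-79)"
```

```text
t 7.53 pos [ 0.4551 -0.3842  0.3113] yang -78.71 zax [ 0.0038 -0.0027 -1.    ] q [-0.25  0.42  1.19  1.49 -0.39  1.49 -0.43] F [ 0.4  0.2 -1. ] w 0.211 g 48.9
shift units [ 1.2105 -1.9289  0.034 ]
turn units 0.0033
```

send_rows(plan=[[[0, 0, 0, 0.038, -0.06, 0, 0], [0, 0, 0, 0.076, -0.12, 0, 0], [0, 0, 0, 0.076, -0.12, 0, 0], [0, 0, 0, 0.076, -0.12, 0, 0], [0, 0, 0, 0.076, -0.12, 0, 0], [0, 0, 0, 0.076, -0.12, 0, 0], [0, 0, 0, 0.076, -0.12, 0, 0], [0, 0, 0, 0.076, -0.12, 0, 0], [0, 0, 0, 0.076, -0.12, 0, 0], [0, 0, 0, 0.076, -0.12, 0, 0], [0, 0, 0, 0.076, -0.12, 0, 0], [0, 0, 0, 0.076, -0.12, 0, 0], [0, 0, 0, 0.076, -0.12, 0, 0], [0, 0, 0, 0.076, -0.12, 0, 0], [0, 0, 0, 0.076, -0.12, 0, 0], [0, 0, 0, 0.076, -0.12, 0, 0], [0, 0, 0, 0.038, -0.06, 0, 0], [0, 0, 0, 0, 0, 0, 0], [0, 0, 0, 0, 0, 0, 0]]])

```text
clock: 9.12
position: [0.6178, 0.0412, 0.3072]
ee_rot: [0.995, 0.099, -0.0, 0.0]
ft_force: [0.2, -1.4, -2.7]
grip_width: 0.207
grasp_force: 49.0
```

```bash
python3 - <<'E'
from h import *
go([.617,.0415,.172],-79)
a=snap("side","s2.png")[120:280,200:400]; b=snap("top","t2.png")[130:250,200:320]
cv2.imwrite("pics/c4.png",np.hstack([cv2.resize(a,(500,400),interpolation=2),cv2.resize(b,(300,300),interpolation=2)if 0 else cv2.copyMakeBorder(cv2.resize(b,(300,300),interpolation=2),0,100,0,0,0)])[:,:,::-1])
print(proj("side",[.617,.0415,.089])-[200,120])
E
```

```text
t 9.12 pos [0.6178 0.0412 0.3072] yang -78.65 zax [-4.e-04 -1.e-03 -1.e+00] q [-0.94  0.49  1.15  1.43 -0.44  1.51 -1.18] F [ 0.2 -1.4 -2.7] w 0.207 g 49.0
shift units [-0.0032 -0.003   0.6758]
turn units 0.004
[[78.99675044 86.50173475]]
```

View pics/c4.png

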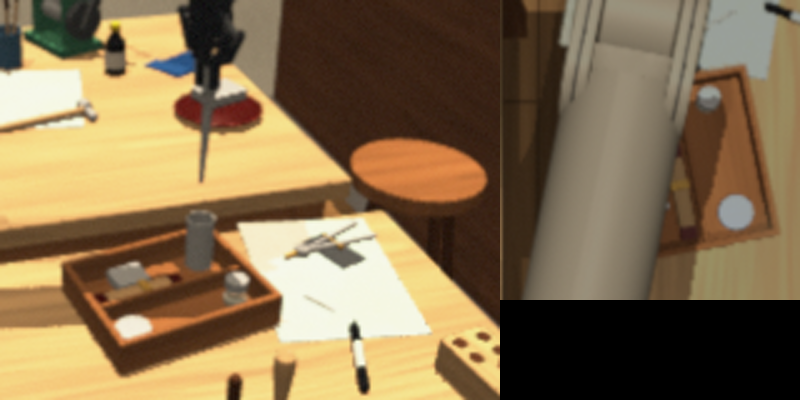

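The side crop shows the mandrel tip at (201,182), directly over the pot rim centre at (201,216). I'll lower it.

send_rows(plan=[[[0, 0, 0, 0, 0, 0.05, 0], [0, 0, 0, 0, 0, 0.05, 0], [0, 0, 0, 0, 0, 0.05, 0], [0, 0, 0, 0, 0, 0.05, 0], [0, 0, 0, 0, 0, 0.05, 0], [0, 0, 0, 0, 0, 0.05, 0], [0, 0, 0, 0, 0, 0.05, 0], [0, 0, 0, 0, 0, 0.05, 0], [0, 0, 0, 0, 0, 0, 0]]])

```text
clock: 9.97
position: [0.617, 0.0414, 0.2249]
ee_rot: [0.995, 0.099, -0.001, -0.0]
ft_force: [-0.3, -0.1, -1.7]
grip_width: 0.209
grasp_force: 49.0
```

```bash
python3 - <<'E'
from h import *
go([.6178,.0415,.173],-79)
a=snap("side","s3.png")[160:260,220:345]
cv2.imwrite("pics/c5.png",cv2.resize(a,(500,400),interpolation=2)[:,:,::-1])
E
```

```text
t 9.97 pos [0.617  0.0414 0.2249] yang -78.69 zax [-2.7e-03 -3.0e-04 -1.0e+00] q [-0.93  0.53  1.11  1.55 -0.48  1.36 -1.15] F [-0.3 -0.1 -1.7] w 0.209 g 49.0
shift units [0.0047 0.0005 0.2597]
turn units 0.0036
```

View pics/c5.png

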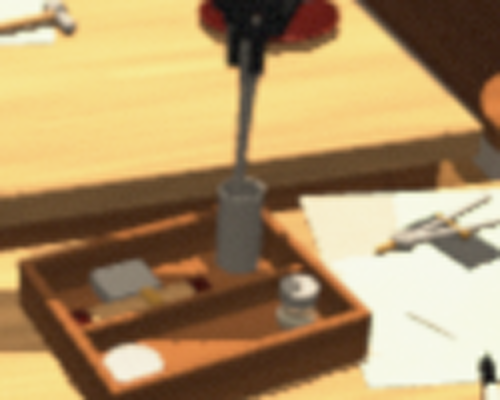

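The tip has entered the pot mouth near (239,185), so I'll keep going and release.

send_rows(plan=[[[0, 0, 0, 0, 0, 0.04, 0], [0, 0, 0, 0, 0, 0.04, 0], [0, 0, 0, 0, 0, 0.04, 0], [0, 0, 0, 0, 0, 0.04, 0], [0, 0, 0, 0, 0, 0.04, 0], [0, 0, 0, 0, 0, 0.03, 0], [0, 0, 0, 0, 0, 0.02, 0], [0, 0, 0, 0, 0, 0, 0]]])

```text
clock: 10.68
position: [0.6175, 0.0412, 0.1763]
ee_rot: [0.995, 0.099, -0.001, 0.0]
ft_force: [-0.3, 0.1, -1.3]
grip_width: 0.209
grasp_force: 49.1
```

send_rows(plan=[[[0, 0, 0, 0, 0, 0, 0.3], [0, 0, 0, 0, 0, 0, 0.5], [0, 0, 0, 0, 0, 0, 0.7], [0, 0, 0, 0, 0, 0, 1], [0, 0, 0, 0, 0, 0, 1], [0, 0, 0, 0, 0, 0, 1], [0, 0, 0, 0, 0, 0, 1], [0, 0, 0, 0, 0, 0, 1]]])

```text
clock: 11.35
position: [0.6179, 0.0412, 0.1773]
ee_rot: [0.995, 0.098, 0.0, -0.0]
ft_force: [0.8, 0.1, -0.7]
grip_width: 1.0
grasp_force: 0.0
```

send_rows(plan=[[[0, 0, 0, 0, 0, -0.06, 1], [0, 0, 0, 0, 0, -0.06, 1], [0, 0, 0, 0, 0, -0.06, 1], [0, 0, 0, 0, 0, -0.06, 1], [0, 0, 0, 0, 0, -0.06, 1], [0, 0, 0, 0, 0, -0.08, 1], [0, 0, 0, 0, 0, -0.08, 1], [0, 0, 0, 0, 0, -0.08, 1], [0, 0, 0, 0, 0, -0.08, 1], [0, 0, 0, 0, 0, -0.08, 1]]])

```text
clock: 12.18
position: [0.6178, 0.041, 0.3192]
ee_rot: [0.995, 0.098, 0.0, -0.0]
ft_force: [0.4, 0.0, -0.2]
grip_width: 0.996
grasp_force: 0.0
```

```bash
python3 - <<'E'
from m import *
im=snap("top","t4.png"); snap("side","s4.png")
th=np.radians(10.7);Rz=np.array([[np.cos(th),-np.sin(th)],[np.sin(th),np.cos(th)]])
p=np.array([.548,-.0385])+Rz@[0,-.0955]; print("tail wall mid",p)
go([*p,.15],-79)
a=cv2.imread("pics/s4.png")[160:260,220:345]
cv2.imwrite("pics/c6.png",np.hstack([cv2.resize(a,(400,320),interpolation=2),cv2.resize(im[140:260,220:370][:,:,::-1],(400,320),interpolation=2)]))
E
```

```text
tail wall mid [ 0.56573116 -0.13233952]
t 12.28 pos [0.6187 0.0407 0.3207] yang -78.71 zax [ 4.1e-03  5.0e-04 -1.0e+00] q [-0.94  0.48  1.16  1.41 -0.44  1.53 -1.18] F [-0.3 -0.  -1.2] w 0.998 g 0.0
shift units [-0.4329  0.7962  0.8521]
turn units 0.0034
```

View pics/c6.png

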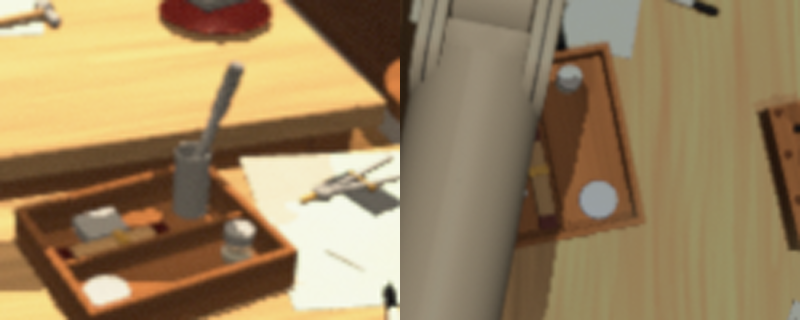

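The mandrel stands in the pot, leaning slightly away with its top at (235,68), and the tray has not moved. I'll go to the tail wall.

send_rows(plan=[[[0, 0, 0, -0.036, 0.066, 0, 1], [0, 0, 0, -0.072, 0.133, 0, 1], [0, 0, 0, -0.072, 0.133, 0, 1], [0, 0, 0, -0.072, 0.133, 0, 1], [0, 0, 0, -0.072, 0.133, 0, 1], [0, 0, 0, -0.072, 0.133, 0, 1], [0, 0, 0, -0.036, 0.066, 0, 1], [0, 0, 0, 0, 0, 0.13, 1], [0, 0, 0, 0, 0, 0.13, 1], [0, 0, 0, 0, 0, 0.13, 1], [0, 0, 0, 0, 0, 0.13, 1], [0, 0, 0, 0, 0, 0.13, 1], [0, 0, 0, 0, 0, 0.13, 1], [0, 0, 0, 0, 0, 0.12, 1], [0, 0, 0, 0, 0, 0.1, 1], [0, 0, 0, 0, 0, 0.1, 1], [0, 0, 0, 0, 0, 0, 1]]])

```text
clock: 13.7
position: [0.5619, -0.1313, 0.0935]
ee_rot: [0.995, 0.099, -0.003, -0.001]
ft_force: [-0.6, 0.5, 0.5]
grip_width: 1.003
grasp_force: 0.0
```

```bash
python3 - <<'E'
from m import *
im=snap("top","t5.png"); s=snap("side","s5.png")
go([.566,-.1323,.044],-79)
cv2.imwrite("pics/c7.png",np.hstack([cv2.resize(s[160:280,200:350],(480,384),interpolation=2),cv2.resize(im[140:260,220:320],(320,384),interpolation=2)])[:,:,::-1])
E
```

```text
t 13.8 pos [ 0.5639 -0.1322  0.0972] yang -78.71 zax [-1.4e-03 -2.0e-04 -1.0e+00] q [-0.64  0.57  1.03  1.79 -0.55  1.1  -0.79] F [ 0.8  0.1 -0.4] w 1.004 g 0.0
shift units [0.0108 0.0024 0.2661]
turn units 0.0033
```

View pics/c7.png

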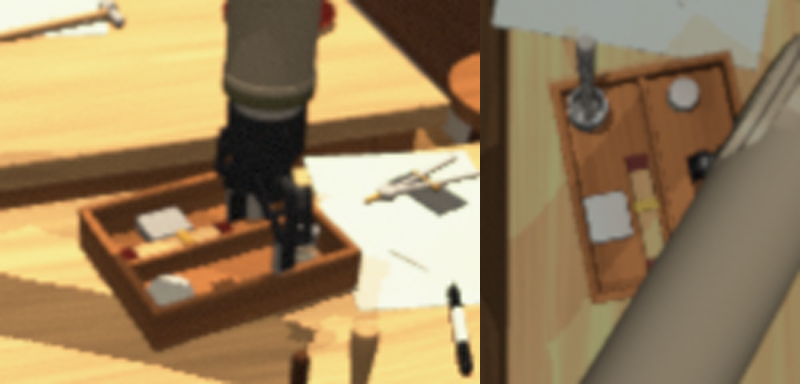

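The inner finger is at top-crop (700,165), inside the tail compartment and clear of the jar at (683,95). I'll lower and grip.

send_rows(plan=[[[0, 0, 0, 0.01, 0, 0.06, 1], [0, 0, 0, 0, 0, 0.06, 1], [0, 0, 0, 0, 0, 0.06, 1], [0, 0, 0, 0, 0, 0.05, 1], [0, 0, 0, 0, 0, 0.03, 1], [0, 0, 0, 0, 0, 0, 1]]])

```text
clock: 14.3
position: [0.5655, -0.1315, 0.0437]
ee_rot: [0.995, 0.098, -0.001, -0.0]
ft_force: [0.1, -0.1, 0.9]
grip_width: 0.996
grasp_force: 0.0
```

send_rows(plan=[[[0, 0, 0, 0, 0, 0, 0.6], [0, 0, 0, 0, 0, 0, 0.4], [0, 0, 0, 0, 0, 0, 0.3], [0, 0, 0, 0, 0, 0, 0.2], [0, 0, 0, 0, 0, 0, 0], [0, 0, 0, 0, 0, 0, 0], [0, 0, 0, 0, 0, 0, 0], [0, 0, 0, 0, 0, 0, 0], [0, 0, 0, 0, 0, 0, 0], [0, 0, 0, 0, 0, 0, 0], [0, 0, 0, 0, 0, 0, 0]]], squeeze=60)

```text
clock: 15.22
position: [0.5667, -0.1319, 0.0457]
ee_rot: [0.995, 0.098, 0.0, 0.0]
ft_force: [0.0, -0.7, 6.0]
grip_width: 0.085
grasp_force: 59.6
```

```bash
python3 -c "
from h import *
go(None,-89)"
```

```text
t 15.22 pos [ 0.5667 -0.1319  0.0457] yang -78.71 zax [ 8.e-04 -1.e-04 -1.e+00] q [-0.59  0.64  0.96  1.82 -0.61  1.01 -0.75] F [ 0.  -0.7  6. ] w 0.085 g 59.6
turn units 0.1197
```

send_rows(plan=[[[0, 0, 0.015, 0, 0, 0, 0], [0, 0, 0.015, 0, 0, 0, 0], [0, 0, 0.015, 0, 0, 0, 0], [0, 0, 0.015, 0, 0, 0, 0], [0, 0, 0.015, 0, 0, 0, 0], [0, 0, 0.015, 0, 0, 0, 0], [0, 0, 0.015, 0, 0, 0, 0], [0, 0, 0.015, 0, 0, 0, 0], [0, 0, 0, 0, 0, 0, 0], [0, 0, 0, 0, 0, 0, 0]]])

```text
clock: 16.05
position: [0.5659, -0.1318, 0.0457]
ee_rot: [1.0, 0.009, -0.001, -0.0]
ft_force: [-5.8, -0.3, 11.3]
grip_width: 0.092
grasp_force: 62.5
```

```bash
python3 - <<'E'
from m import *
im=snap("top","t6.png"); s=snap("side","s6.png")
go([.535,-.04,.044],-89)
print(get_obs()["torque"].round(2))
c=brown(im,(232,140,320,242)); P=plane("top",c.reshape(-1,2),.05)[:,:2]
# leading edge: far-left points of contour
for lo,hi in((.47,.65),):
    xs=np.arange(lo,hi,.01); ys=[P[abs(P[:,0]-x)<.006][:,1].max() for x in xs]; print(np.polyfit(xs,ys,1), np.round(ys,3))
E
```

```text
t 16.15 pos [ 0.5659 -0.1318  0.0457] yang -88.96 zax [-1.2e-03  1.0e-04 -1.0e+00] q [-0.62  0.66  1.    1.82 -0.65  1.03 -0.91] F [-6.   0.8 11.3] w 0.089 g 62.5
shift units [-0.1459 -0.4618  0.0087]
turn units 0.0005
[-0.07  1.09  0.91]Traceback (most recent call last):
  File "<stdin>", line 8, in <module>
    return umr_maximum(a, axis, None, out, keepdims, initial, where)
ValueError: zero-size array to reduction operation maximum which has no identity
```

```bash
python3 - <<'E'
from m import *
im=cv2.imread("pics/t6.png")[:,:,::-1].copy()
c=brown(im,(232,140,320,242)); P=plane("top",c.reshape(-1,2),.05)[:,:2]
print(P.min(0).round(3),P.max(0).round(3))
v=np.array([[P[abs(P[:,0]-x)<.008][:,1].max(),x] for x in np.arange(.46,.68,.01) if (abs(P[:,0]-x)<.008).any()])
print(v.round(3).tolist())
cv2.imwrite("pics/c8.png",cv2.resize(im[130:260,210:340],(600,600),interpolation=2)[:,:,::-1])
E
```

```text
[ 0.44  -0.128] [0.681 0.066]
[[0.056, 0.46], [0.059, 0.47], [-0.002, 0.48], [-0.03, 0.49], [0.052, 0.5], [0.056, 0.51], [0.001, 0.52], [0.001, 0.53], [0.001, 0.54], [0.062, 0.55], [0.062, 0.56], [0.001, 0.57], [-0.075, 0.58], [-0.078, 0.59], [-0.099, 0.6], [-0.106, 0.61], [0.042, 0.62], [0.066, 0.63], [0.066, 0.64], [0.007, 0.65], [0.055, 0.66], [0.065, 0.67], [0.059, 0.68]]
```

View pics/c8.png

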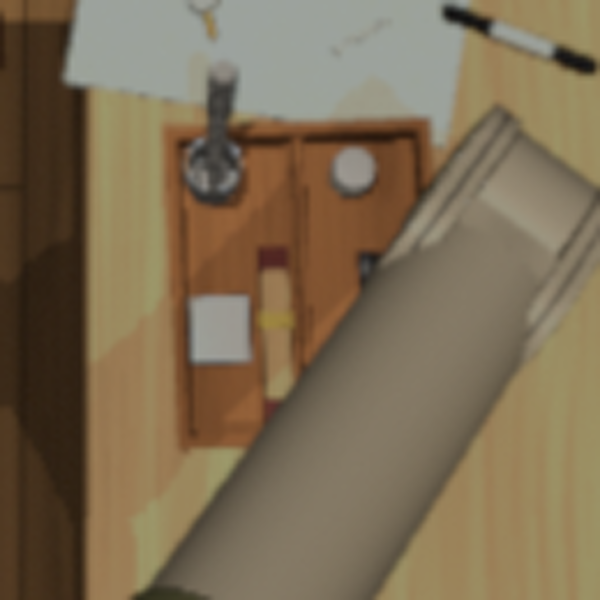

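The tray is now almost square: its leading edge runs (165,125)–(185,450), about 2° from the bench edge, and the mandrel is in the pot. I'll ease the press and start sliding.

send_rows(plan=[[[0, 0, 0, 0, -0.01, -0.003, 0], [0, 0, 0, 0, -0.02, 0, 0], [0, 0, 0, -0.003, -0.03, 0, 0], [0, 0, 0, -0.003, -0.03, 0, 0], [0, 0, 0, -0.003, -0.03, 0, 0]]], squeeze=80)

```text
clock: 16.57
position: [0.564, -0.1085, 0.0458]
ee_rot: [1.0, 0.008, 0.0, 0.001]
ft_force: [0.7, -5.4, -0.5]
grip_width: 0.086
grasp_force: 78.4
```

```bash
python3 -c "
from h import *
go([.535,.262,.044],-89);print(get_obs()['torque'].round(2))"
```

```text
t 16.57 pos [ 0.564  -0.1085  0.0458] yang -89.1 zax [ 3.0e-04 -1.6e-03 -1.0e+00] q [-0.67  0.65  1.01  1.84 -0.64  1.02 -0.95] F [ 0.7 -5.4 -0.5] w 0.086 g 78.4
shift units [-0.1159 -1.8547  0.0059]
turn units -0.0012
[-1.09 -0.19 -0.03]
```

send_rows(plan=[[[0, 0, 0, -0.002, -0.03, 0.001, 0], [0, 0, 0, -0.002, -0.03, 0, 0], [0, 0, 0, -0.002, -0.03, 0, 0], [0, 0, 0, -0.002, -0.03, 0, 0], [0, 0, 0, -0.002, -0.03, 0, 0], [0, 0, 0, -0.002, -0.03, 0, 0], [0, 0, 0, -0.002, -0.03, 0, 0], [0, 0, 0, -0.002, -0.03, 0, 0]]])

```text
clock: 17.23
position: [0.5601, -0.0608, 0.0458]
ee_rot: [1.0, 0.008, 0.0, 0.001]
ft_force: [0.8, -5.4, 0.1]
grip_width: 0.082
grasp_force: 78.6
```

```bash
python3 -c "
from h import *
go([.535,.262,.044],-89);print(get_obs()['torque'].round(2))"
```

```text
t 17.23 pos [ 0.5601 -0.0608  0.0458] yang -89.11 zax [ 7.0e-04 -1.9e-03 -1.0e+00] q [-0.77  0.63  1.03  1.87 -0.64  1.01 -1.03] F [ 0.8 -5.4  0.1] w 0.082 g 78.6
shift units [-0.1005 -1.616   0.0056]
turn units -0.0013
[-1.21 -0.14  0.01]
```

send_rows(plan=[[[0, 0, 0, -0.002, -0.02, 0.001, 0], [0, 0, 0, -0.002, -0.02, 0.001, 0], [0, 0, 0, -0.002, -0.02, 0, 0], [0, 0, 0, -0.002, -0.02, 0, 0]]])

```text
clock: 17.57
position: [0.5586, -0.0455, 0.0457]
ee_rot: [1.0, 0.008, 0.001, 0.001]
ft_force: [0.5, -7.1, 3.6]
grip_width: 0.09
grasp_force: 79.0
```

send_rows(plan=[[[0, 0, 0, -0.002, -0.03, 0.0005, 0], [0, 0, 0, -0.002, -0.03, 0, 0], [0, 0, 0, -0.002, -0.03, 0, 0], [0, 0, 0, -0.002, -0.03, 0, 0]]])

```text
clock: 17.9
position: [0.5567, -0.0217, 0.0458]
ee_rot: [1.0, 0.007, 0.001, 0.001]
ft_force: [0.7, -8.2, 4.4]
grip_width: 0.086
grasp_force: 79.2
```

```bash
python3 -c "
from h import *
go([.535,.262,.044],-89);print(get_obs()['torque'].round(2))"
```

```text
t 17.9 pos [ 0.5567 -0.0217  0.0458] yang -89.15 zax [ 0.0019 -0.0027 -1.    ] q [-0.86  0.62  1.04  1.89 -0.63  1.   -1.1 ] F [ 0.7 -8.2  4.4] w 0.086 g 79.2
shift units [-0.0874 -1.4202  0.0047]
turn units -0.0017
[-1.69 -0.09 -0.04]
```

send_rows(plan=[[[0, 0, 0, -0.002, -0.03, 0, 0], [0, 0, 0, -0.002, -0.03, 0, 0], [0, 0, 0, -0.002, -0.03, 0, 0], [0, 0, 0, -0.002, -0.03, 0, 0], [0, 0, 0, -0.002, -0.03, 0, 0]]])

```text
clock: 18.32
position: [0.5542, 0.0082, 0.0457]
ee_rot: [1.0, 0.007, 0.001, 0.001]
ft_force: [0.6, -8.4, 6.2]
grip_width: 0.087
grasp_force: 79.2
```

```bash
python3 -c "
from h import *
go([.535,.262,.044],-89);print(get_obs()['torque'].round(2))
im=snap('side','s7.png'); t=snap('top','t7.png')
cv2.imwrite('pics/c9.png',np.hstack([cv2.resize(im[150:270,190:340],(480,384),interpolation=2),cv2.resize(t[140:260,190:290],(320,384),interpolation=2)])[:,:,::-1])"
```

```text
t 18.32 pos [0.5542 0.0082 0.0457] yang -89.15 zax [ 0.0017 -0.0027 -1.    ] q [-0.92  0.62  1.04  1.9  -0.63  1.   -1.15] F [ 0.6 -8.4  6.2] w 0.087 g 79.2
shift units [-0.0771 -1.2703  0.005 ]
turn units -0.0018
[-1.77 -0.04 -0.03]
```

View pics/c9.png

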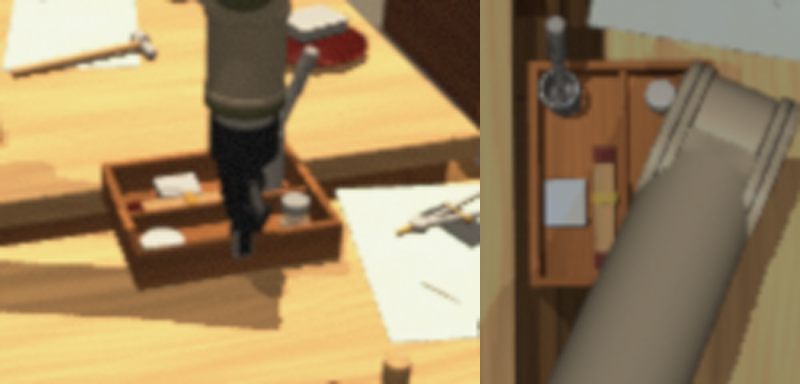

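The tray is level over the gap, with its leading edge at top-crop (528,60)–(530,285), just short of the other bench, and all the kit in place. That was my eleventh picture, one over the limit of 10, so I'll work from numbers only from here.

send_rows(plan=[[[0, 0, 0, -0.002, -0.025, 0, 0], [0, 0, 0, -0.002, -0.025, 0, 0], [0, 0, 0, -0.002, -0.025, 0, 0], [0, 0, 0, -0.002, -0.025, 0, 0]]])

```text
clock: 18.75
position: [0.5524, 0.028, 0.0458]
ee_rot: [1.0, 0.007, 0.001, 0.001]
ft_force: [1.4, -8.9, 6.2]
grip_width: 0.087
grasp_force: 79.4
```

send_rows(plan=[[[0, 0, 0, -0.002, -0.025, 0, 0], [0, 0, 0, -0.002, -0.025, 0, 0], [0, 0, 0, -0.002, -0.025, 0, 0], [0, 0, 0, -0.002, -0.025, 0, 0]]])

```text
clock: 19.08
position: [0.5506, 0.0476, 0.0459]
ee_rot: [1.0, 0.007, 0.001, 0.002]
ft_force: [1.0, -8.9, 7.5]
grip_width: 0.085
grasp_force: 79.4
```

```bash
python3 -c "
from h import *
go([.535,.262,.044],-89);print(get_obs()['torque'].round(2))"
```

```text
t 19.08 pos [0.5506 0.0476 0.0459] yang -89.18 zax [ 0.0023 -0.003  -1.    ] q [-0.99  0.62  1.05  1.9  -0.63  1.   -1.22] F [ 1.  -8.9  7.5] w 0.085 g 79.4
shift units [-0.0626 -1.0729  0.0063]
turn units -0.0021
[-2.1  -0.12 -0.06]
```

send_rows(plan=[[[0, 0, 0, -0.002, -0.025, 0, 0], [0, 0, 0, -0.002, -0.025, 0, 0], [0, 0, 0, -0.002, -0.025, 0, 0], [0, 0, 0, -0.002, -0.025, -0.001, 0], [0, 0, 0, -0.002, -0.025, -0.001, 0], [0, 0, 0, -0.002, -0.025, 0, 0]]])

```text
clock: 19.58
position: [0.5472, 0.0784, 0.0459]
ee_rot: [1.0, 0.007, 0.001, 0.001]
ft_force: [0.7, -6.4, 4.3]
grip_width: 0.085
grasp_force: 79.0
```

send_rows(plan=[[[0, 0, 0, -0.002, -0.025, -0.0005, 0], [0, 0, 0, -0.002, -0.025, -0.0005, 0], [0, 0, 0, -0.002, -0.025, 0, 0], [0, 0, 0, -0.002, -0.025, 0, 0], [0, 0, 0, -0.002, -0.025, 0, 0]]])

```text
clock: 20.0
position: [0.5445, 0.1036, 0.0458]
ee_rot: [1.0, 0.008, 0.0, 0.001]
ft_force: [0.0, -6.7, 1.6]
grip_width: 0.084
grasp_force: 78.8
```

```bash
python3 -c "
from h import *
go([.535,.262,.044],-89);print(get_obs()['torque'].round(2))"
```

```text
t 20.0 pos [0.5445 0.1036 0.0458] yang -89.13 zax [ 5.0e-04 -1.9e-03 -1.0e+00] q [-1.09  0.62  1.04  1.9  -0.64  1.   -1.32] F [ 0.  -6.7  1.6] w 0.084 g 78.8
shift units [-0.0355 -0.7926  0.0074]
turn units -0.0015
[-1.38 -0.14 -0.03]
```

send_rows(plan=[[[0, 0, 0, -0.001, -0.025, -0.0005, 0], [0, 0, 0, -0.001, -0.025, 0, 0], [0, 0, 0, -0.001, -0.025, 0, 0], [0, 0, 0, -0.001, -0.025, 0, 0]]])

```text
clock: 20.33
position: [0.5432, 0.1237, 0.0458]
ee_rot: [1.0, 0.008, 0.0, 0.001]
ft_force: [-0.4, -6.5, 1.3]
grip_width: 0.089
grasp_force: 78.7
```

send_rows(plan=[[[0, 0, 0, -0.001, -0.025, 0, 0], [0, 0, 0, -0.001, -0.025, 0, 0], [0, 0, 0, -0.001, -0.025, 0, 0], [0, 0, 0, -0.001, -0.025, 0, 0], [0, 0, 0, -0.001, -0.025, 0, 0], [0, 0, 0, -0.001, -0.025, 0, 0]]])

```text
clock: 20.83
position: [0.5413, 0.1554, 0.0456]
ee_rot: [1.0, 0.009, -0.0, 0.0]
ft_force: [0.1, -4.2, -3.5]
grip_width: 0.081
grasp_force: 78.0
```

```bash
python3 -c "
from h import *
go([.535,.262,.044],-89);print(get_obs()['torque'].round(2))"
```

```text
t 20.83 pos [0.5413 0.1554 0.0456] yang -89.01 zax [-5.e-04 -2.e-04 -1.e+00] q [-1.17  0.64  1.04  1.87 -0.65  1.02 -1.4 ] F [ 0.1 -4.2 -3.5] w 0.081 g 78.0
shift units [-0.0222 -0.5333  0.0081]
turn units -0.0001
[-0.82 -0.13 -0.08]
```

send_rows(plan=[[[0, 0, 0, -0.001, -0.025, 0, 0], [0, 0, 0, -0.001, -0.025, 0, 0], [0, 0, 0, -0.001, -0.025, 0, 0], [0, 0, 0, -0.001, -0.025, 0, 0], [0, 0, 0, -0.001, -0.025, 0, 0], [0, 0, 0, -0.001, -0.025, 0, 0], [0, 0, 0, -0.001, -0.025, 0, 0], [0, 0, 0, -0.001, -0.025, 0, 0], [0, 0, 0, -0.001, -0.025, 0, 0], [0, 0, 0, -0.001, -0.025, 0, 0]]])

```text
clock: 21.67
position: [0.5387, 0.2054, 0.0459]
ee_rot: [1.0, 0.009, -0.0, -0.0]
ft_force: [-0.1, -3.3, -3.0]
grip_width: 0.086
grasp_force: 78.0
```

send_rows(plan=[[[0, 0, 0, -0.001, -0.025, 0, 0], [0, 0, 0, -0.001, -0.025, 0, 0], [0, 0, 0, -0.001, -0.025, 0, 0], [0, 0, 0, -0.001, -0.025, 0, 0], [0, 0, 0, -0.001, -0.025, 0, 0], [0, 0, 0, -0.001, -0.025, 0, 0], [0, 0, 0, -0.001, -0.025, 0, 0], [0, 0, 0, -0.001, -0.025, 0, 0], [0, 0, 0, 0, -0.025, 0, 0], [0, 0, 0, 0, -0.025, 0, 0], [0, 0, 0, 0, -0.025, 0, 0], [0, 0, 0, 0, -0.02, 0, 0], [0, 0, 0, 0, 0, 0, 0], [0, 0, 0, 0, 0, 0, 0]]])

```text
clock: 22.83
position: [0.536, 0.2654, 0.0459]
ee_rot: [1.0, 0.009, 0.0, -0.001]
ft_force: [0.0, 2.4, -4.9]
grip_width: 0.083
grasp_force: 77.9
```

```bash
python3 - <<'E'
from m import *
go([.535,.266,.044],-89);print(get_obs()['torque'].round(2))
im=snap("top","t8.png")
h=cv2.cvtColor(im,cv2.COLOR_RGB2HSV); m=((h[...,0]<14)&(h[...,1]>125)&(h[...,2]>40))
v,u=np.nonzero(m); P=plane("top",np.c_[u,v],.05); k=(P[:,0]>.38)&(P[:,0]<.68)&(P[:,1]>.15)&(P[:,1]<.5); P=P[k]
print(len(P),P.min(0),P.max(0))
for x in np.arange(.42,.66,.02):
    q=P[abs(P[:,0]-x)<.005][:,1]; print(x.round(2),q.min().round(3) if len(q) else 0,q.max().round(3) if len(q) else 0)
E
```

```text
t 22.83 pos [0.536  0.2654 0.0459] yang -88.93 zax [ 1.0e-04  1.6e-03 -1.0e+00] q [-1.29  0.7   1.01  1.78 -0.68  1.05 -1.58] F [ 0.   2.4 -4.9] w 0.083 g 77.9
shift units [-0.0049 -0.0031  0.0094]
turn units 0.0008
[ 0.31 -0.17 -0.11]
949 [0.38348823 0.16085452 0.05      ] [0.65044487 0.45993609 0.05      ]
0.42 0.171 0.453
0.44 0.256 0.453
0.46 0.256 0.454
0.48 0.256 0.454
0.5 0.161 0.454
0.52 0.165 0.454
0.54 0.417 0.455
0.56 0.417 0.455
0.58 0.414 0.459
0.6 0.425 0.459
0.62 0.261 0.268
0.64 0.261 0.457
0.66 0 0
```

send_rows(plan=[[[0, 0, 0, 0, 0, 0.002, 0], [0, 0, 0, 0, 0, 0.002, 0], [0, 0, 0, 0, 0, 0.001, 0], [0, 0, 0, 0, 0, 0, 0]]])

```text
clock: 23.22
position: [0.5361, 0.2647, 0.0454]
ee_rot: [1.0, 0.009, -0.0, -0.001]
ft_force: [-3.5, 3.5, 3.6]
grip_width: 0.08
grasp_force: 79.2
```

send_rows(plan=[[[0, 0, 0, 0, 0, 0.001, 0], [0, 0, 0, 0, 0, 0.001, 0], [0, 0, 0, 0, 0, 0, 0]]])

```text
clock: 23.47
position: [0.5361, 0.2647, 0.0454]
ee_rot: [1.0, 0.009, -0.0, -0.001]
ft_force: [-5.6, 3.6, 8.0]
grip_width: 0.081
grasp_force: 79.9
```

send_rows(plan=[[[0, 0, 0, 0, 0, -0.001, 0], [0, 0, 0, 0, 0, 0, 0.1], [0, 0, 0, 0, 0, 0, 0.2], [0, 0, 0, 0, 0, 0, 0.3], [0, 0, 0, 0, 0, 0, 0.5], [0, 0, 0, 0, 0, 0, 0.5], [0, 0, 0, 0, 0, 0, 0.5], [0, 0, 0, 0, 0, 0, 0.5]]])

```text
clock: 24.13
position: [0.5362, 0.2637, 0.0447]
ee_rot: [1.0, 0.009, 0.0, 0.0]
ft_force: [-0.5, -0.4, 1.2]
grip_width: 0.496
grasp_force: 0.0
```

send_rows(plan=[[[0, 0, 0, 0, 0, -0.04, 0.5], [0, 0, 0, 0, 0, -0.06, 0.5], [0, 0, 0, 0, 0, -0.1, 0.5], [0, 0, 0, 0, 0, -0.1, 0.5], [0, 0, 0, 0, 0, -0.1, 0.5], [0, 0, 0, 0, 0, -0.1, 0.5], [0, 0, 0, 0, 0, -0.1, 0.5], [0, 0, 0, 0, 0, -0.1, 0.5], [0, 0, 0, 0, 0, -0.1, 0.5], [0, 0, 0, 0, 0, -0.1, 0.5], [0, 0, 0, 0, 0, -0.1, 0.5], [0, 0, 0, 0, 0, -0.1, 0.5], [0, 0, 0, 0, 0, 0, 0.5], [0, 0, 0, 0, 0, 0, 0.5]]])

```text
clock: 25.3
position: [0.5366, 0.2636, 0.2665]
ee_rot: [1.0, 0.008, 0.001, -0.001]
ft_force: [-0.0, 0.4, 0.2]
grip_width: 0.501
grasp_force: 0.0
```

send_rows(plan=[[[0, 0, 0, 0, 0.1, 0, 0.5], [0, 0, 0, 0, 0.15, 0, 0.5], [0, 0, 0, 0, 0.15, 0, 0.5], [0, 0, 0, 0, 0.15, 0, 0.5], [0, 0, 0, 0, 0.15, 0, 0.5], [0, 0, 0, 0, 0.15, 0, 0.5], [0, 0, 0, 0, 0.15, 0, 0.5], [0, 0, 0, 0, 0.15, 0, 0.5], [0, 0, 0, 0, 0.15, 0, 0.5], [0, 0, 0, 0, 0.15, 0, 0.5], [0, 0, 0, 0, 0.15, 0, 0.5], [0, 0, 0, 0, 0, 0, 0.5], [0, 0, 0, 0, 0, 0, 0.5]]])

```text
clock: 26.38
position: [0.5408, -0.0585, 0.2644]
ee_rot: [1.0, 0.006, -0.0, -0.0]
ft_force: [0.4, 0.4, -0.7]
grip_width: 0.498
grasp_force: 0.0
```

```bash
python3 - <<'E'
from m import *
go(None); im=snap("top","t9.png"); g=cv2.cvtColor(im,cv2.COLOR_RGB2HSV)
m=((g[...,0]<14)&(g[...,1]>125)&(g[...,2]>40)).astype(np.uint8)
m=cv2.morphologyEx(m,cv2.MORPH_OPEN,np.ones((2,2))); v,u=np.nonzero(m); P=plane("top",np.c_[u,v],.05); k=(P[:,0]>.38)&(P[:,0]<.68)&(P[:,1]>.24)&(P[:,1]<.5); P=P[k]
r=cv2.minAreaRect((P[:,:2]*1000).astype(np.float32)); print(r,cv2.boxPoints(r).round().tolist())
# pot and mandrel: grey low-saturation pixels inside tray
s=((g[...,1]<70)).astype(np.uint8); n,l,st,c=cv2.connectedComponentsWithStats(s)
for i in range(1,n):
    p=plane("top",[c[i]],.05)[0]
    if .4<p[0]<.72 and .2<p[1]<.5 and st[i,4]>8: print(st[i].tolist(),p.round(3))
E
```

```text
t 26.38 pos [ 0.5408 -0.0585  0.2644] yang -89.27 zax [-7.e-04  2.e-04 -1.e+00] q [-1.02  0.3   1.27  1.7  -0.29  1.36 -1.27] F [ 0.4  0.4 -0.7] w 0.498 g 0.0
((530.6395874023438, 352.7855529785156), (233.65158081054688, 199.3096923828125), 0.4087773263454437) [[413.0, 452.0], [415.0, 252.0], [648.0, 254.0], [647.0, 453.0]]
[128, 151, 21, 30, 249] [0.636 0.437 0.05 ]
[167, 170, 11, 10, 84] [0.616 0.319 0.05 ]
[136, 202, 14, 15, 206] [0.5   0.418 0.05 ]
[169, 215, 14, 15, 169] [0.456 0.306 0.05 ]
```

```bash
python3 -c "
from h import *
print(job.hand_in())"
```

```text
the job is handed in; nothing more can be done
None
```

I handed the job in at about 26 s on the robot's clock: the mandrel stands in the pot, and the tray lies on the neighbour's bench about 20 mm past its edge and close to square. The last check was by image measurements only, the verdict wasn't shown, and I viewed 11 pictures against the limit of 10.

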